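# Fetch the kneecap from under the display riser with tongs

### The job

The ivory kneecap model has slid under the clear display riser, where a hand does not fit. Pick up the tongs by their teal grips, reach in under the riser, close the tongs on the kneecap where it lies and draw it out to the front, without knocking the riser or disturbing the models on and beside it and without touching the kneecap with the fingers. Finish while holding: keep the kneecap in the tongs, still, at least 10 cm above the shelf and in front of the riser, and do not let go.

Things in the scene. Friction and masses are not known exactly. Their poses are not given: they have to be found in the camera images.
- tongs: Chrome spring tongs with teal grips, 235 long, 24 high, 110 g, lying on their side on the grey shelf so that the jaws open level. Origin: on the underside, midway between the grips and near the balance point; x forward to the tips, y to the left jaw, z up. Both jaws turn about the head 90 behind the origin; the pull ring ends at x = -124, the tips at x = 114. Left alone they stand fully open.
- tongs_grip (a point): Midway between the two teal grips, 12 above the tongs' underside. Grips 54 long along x, 24 high; outer faces 60 apart at rest, 52 with the mouth still open wide enough for the kneecap, about 38 when closed on it. The spring pushes back on each finger with about 4 N at 54 and 10 N at 38; squeezed to 52 the tongs can be lifted and carried.
- tongs_tip (a point): Middle of the mouth, where the kneecap's centre belongs when the tongs close: 98 ahead of the tongs' origin, 12 above the underside. The cupped steel tips are 24 high and run from 82 to 114 ahead of the origin; the mouth is about 76 wide at rest, 60 with the grips squeezed to 52 (the tips move twice as far as the grips).
- jaw_left: Left jaw of the tongs (arm, grip and tip), origin on its hinge at the head, 90 behind and 6 left of the tongs' origin.
- jaw_right: Right jaw of the tongs, origin on its hinge at the head, 90 behind and 6 right of the tongs' origin.
- kneecap: Smooth ivory plastic kneecap, a rounded disc 42 across with a blunt apex on its +x side (44.5 long in all), 20 thick, upright side wall between 5 and 13 above its underside, 30 g. It lies flat on the shelf under the front part of the riser, 25 to 50 behind the riser's front edge. Origin: centre of the disc on the underside.
- riser: Fixed U-shaped riser of clear 6 mm acrylic with pale edges: a top plate 180 deep (x) and 300 wide (y) on two side walls, open at front and back. Top at 68, space below it 62 high and 288 wide. Origin: on the shelf under its centre; x points to the back, so the front edge facing the robot is at x = -90.
- pelvis: Red-and-blue plastic pelvis half on a black 70 x 80 foot, 175 tall, standing loose on the back half of the riser. Origin: centre of the underside. Leave it alone.
- larynx: Frosted resin larynx on a round black foot of 60, 125 tall, standing loose on the back half of the riser. Origin: centre of the underside. Leave it alone.
- tongue: Pink plastic tongue model, 100 long, 52 wide, 40 high, lying loose on the shelf on the other side from the tongs. Origin: centre of the underside. Leave it alone.

How it is judged:
On the way, in this order (a step that is already met when the one before it is completed fails the run):
1. both jaws of the tongs grip the kneecap while it is still under the riser (contact force between each of jaw_left, jaw_right and kneecap above 0.4 N and x of kneecap in the frame of riser above -0.09 m), for 0.1 s.
2. the kneecap, still gripped by both jaws, is drawn out in front of the riser (contact force between each of jaw_left, jaw_right and kneecap above 0.4 N and x of kneecap in the frame of riser below -0.115 m), for 0.1 s.
At the end, for the whole second after the job is handed in: Gripper holds the tongs, both jaws press the kneecap, its underside over 90 mm above the shelf, its centre 25 mm or more in front of the riser's edge, still (under 30 mm/s), neither tongs nor kneecap on the riser; pelvis and larynx moved under 15 mm, tongue under 20 mm (all of step 2 and height (world z) of kneecap above 0.09 m and height (world z) of tongs above 0.06 m and contact force between the fingers and tongs above 2 N and contact force between each of kneecap, tongs and riser below 0.1 N and linear speed of kneecap below 0.03 m/s and distance of each of pelvis, larynx from where it was at the start of the episode below 0.015 m and distance of tongue from where it was at the start of the episode below 0.02 m); the arm keeps its last pose, push and grip.
It fails at once if the riser is knocked (over 15 N) (contact force between riser and the arm above 15 N or contact force between riser and the fingers above 15 N or contact force between riser and tongs above 15 N).
It fails at once if the kneecap is touched by the robot itself instead of the tongs (contact force between kneecap and the fingers above 0.2 N or contact force between kneecap and the arm above 0.2 N).
It fails at once if a model is disturbed: the pelvis or larynx moved over 15 mm or the tongue over 20 mm (distance of any of pelvis, larynx from where it was at the start of the episode above 0.015 m or distance of tongue from where it was at the start of the episode above 0.02 m).
It also fails if it takes over 38 s, if anything falls off the work surface, if the arm or the gripper's body presses on something with over 40 N, if the wrist force passes 120 N, or if a joint passes its speed limit or range.

### The arm

A 7-joint arm with a two-finger parallel gripper is mounted at the origin on the work surface. World frame = base frame: x ahead of the robot, y to its left, z up, the work surface at z = 0. Lengths are in m, angles in rad, forces in N, time in s.
With the tool pointing down it reaches from about 0.375 to 0.925 m from the base axis. Payload 3.1 kg.
Tool frame: the origin (TCP) lies on the mounting face of the last link; the fingertips stand 173 mm ahead of it and the grasp point (between the pads) lies 155 mm ahead of it; z points along the fingers, y is the line along which they close (so a half turn about z gives the same grasp; the last joint's range is limited). The gripper opens to 85 mm and grips with 20 to 120 N. Pads are 22 mm wide; open, the fingers measure 114 mm over their backs; the gripper's body (76 mm by 85 mm) begins 54 mm behind the grasp point. The pads swing forward as they close: fully open they stand 13 mm farther back than shut.
Start: joints at [-1.35, 0.383, 0.044, 1.598, -0.018, 1.161, -0.05], TCP at [0.204, 0.617, 0.405] pointing down, gripper open.
Joint ranges: [-2.61, 2.61], [-0.41, 2.15], [-1.48, 1.57], [0, 2.5], [-1.57, 4.71], [0.05, 1.97], [-2.85, 2.85]. Speed limits (rad/s): [2.79, 2.79, 3.14, 3.14, 3.14, 3.14, 3.14].

### API

Orientations are given as [roll, pitch, yaw] about the fixed x, y, z axes, in that order (R = Rz(yaw) Ry(pitch) Rx(roll)).
In Python, from cell import env gives the robot as it stands.
- The arm moves only by the tool jog_arm, never from a script. Its argument "commands" is one flat list of numbers, 5 for each row, row after row: the shift along the world's x, y, z as a fraction of full scale, then the turn about the world's z as a fraction of full scale, then the opening, from -1 (shut) to 1 (fully open). In form: [x, y, z, yaw, hand, x, y, z, yaw, hand, ...]. A call has 1 to 5 rows; each row shifts and turns the commanded pose from where the row before left it; what a row does not reach is not made up. Full scale, the value 1, is 30 mm for a shift and 6 degrees for a turn. A row lasts 1/10 s, in which the tool goes at most 50 mm and 8.59 degrees, less where a joint would pass 70% of its speed; a pose out of reach is approached as far as the arm can. A call with a number of a shift or a turn outside -1 to 1 is refused whole. A call with a gripper value outside its range is refused whole. The fingers move at their own pace and stop on an object; "force" is the grip in N (left out, the last holds). Time passes only in rows, so rows that do not move let the fingers close. It gives the time, the measured TCP pose, the force, the opening and the grip force at its end, in the units of the state.
- env.state(): the state, without advancing time (a new reading comes with each control period).
- env.grab_frame(name): name is "scene" or "top" or "wrist"; returns the picture (384x512x3 uint8, blue, green, red); there is no depth.
- env.calibration(name): a dict with "camera_matrix" (3x3 intrinsics, pixels), "pose" (4x4, takes a point from camera to world coordinates). Camera axes: x right, y up, looking along -z (the intrinsics and any distortion apply to the point x, -y, -z); pixel columns grow to the right and rows downward; lengths in m; the calibration is good to about 2 mm. A picture is of the moment at which its call begins: read the wrist's pose just before it. calibration takes no time and is no camera call; for the wrist camera it gives the pose at the moment of the call.
- env.job_done(): hands the job in; it is judged then, once.
Trained networks look in the newest picture that a camera, given by its name, has taken for a name from the list of things; names that differ only in an ending like _2 or _b are one class to them, and where a whole thing is asked for, a point or a joint stands for the part that bears it (a point fixed in the world has none). Each returns a list of dicts, best first, with "p" (0 to 1); they miss things now and then, are a little off and sometimes report something else, mostly with a low value. They report only what shows in the picture. A call takes as long as a camera call.
- env.look_for(label, camera): "at" ([x, y, z] in m, in world coordinates, good to about 4 mm: the middle of the surface that is visible of it).
- env.place_of(label, camera): "at" ([x, y, z] in m, in world coordinates, good to about 4 mm: a listed point, or the origin of a listed thing).
The state is a dict: "clock": time; "qpos": joint angles; "joint_vel": joint speeds; "tau": joint torques, N m; "ee_pos": TCP position; "eef_rot": TCP orientation; "wrist_force": force on the tool from outside, world axes, zero at the start; "torque": the same for the moment, N m; "finger_gap": finger opening in m; "finger_force": force on a finger pad.
Only numpy, scipy, OpenCV 4.12 (cv2) and the standard library are available. Lean on these libraries where they do the work, as an engineer would, in place of code of your own. Each camera call takes 0.05 s, during which the arm holds its last target. There are 200 camera calls.

## Working session

There is one attempt and no reset: what is moved stays moved. The work goes in short steps, Python scripts to look and compute and a tool call to move; the robot and the scene stay as the last step left them, time stands still between calls to the robot, and variables do not carry over. Pictures are saved under pics/ and viewed, at most 10 in all, crops included, and the job is handed in when it is done.

Besides the shell and the picture viewer there is one more tool, called after ">>>" by a JSON object that holds its "name" and its "arguments". jog_arm: Moves the arm, as the interface text tells. Its arguments: {"type":"object","properties":{"commands":{"type":"array","items":{"type":"number","minimum":-1,"maximum":1}},"force":{"type":"number"}},"required":["commands"]}

```bash
mkdir -p pics
python3 - <<'E'
from cell import env
import cv2,numpy as np
for c in ("top","scene"):
    im=env.grab_frame(c); cv2.imwrite(f"pics/{c}0.png",im)
    for n in ("tongs","tongs_grip","tongs_tip","jaw_left","jaw_right","kneecap","riser","pelvis","larynx","tongue"):
        r=env.place_of(n,c)
        print(c,n,[(np.round(d["at"],3).tolist(),round(d["p"],2)) for d in r[:2]])
s=env.state(); print(s)
E
```

```text
top tongs [([0.44, 0.199, 0.002], 0.73)]
top tongs_grip [([0.436, 0.198, 0.013], 0.68)]
top tongs_tip [([0.532, 0.228, 0.014], 0.95)]
top jaw_left [([0.35, 0.175, 0.002], 0.65)]
top jaw_right [([0.351, 0.163, -0.006], 0.49)]
top kneecap []
top riser [([0.706, -0.013, 0.001], 0.76)]
top pelvis [([0.722, -0.109, 0.07], 0.64), ([0.411, -0.251, 0.001], 0.6)]
top larynx [([0.747, 0.051, 0.067], 0.59)]
top tongue [([0.412, -0.249, 0.002], 0.93), ([0.705, -0.011, 0.002], 0.15)]
scene tongs [([0.441, 0.197, 0.001], 0.66)]
scene tongs_grip [([0.438, 0.196, 0.014], 0.61)]
scene tongs_tip [([0.529, 0.227, 0.013], 0.88), ([0.348, 0.176, 0.0], 0.7)]
scene jaw_left [([0.352, 0.179, 0.002], 0.7)]
scene jaw_right [([0.355, 0.162, 0.001], 0.44)]
scene kneecap []
scene riser [([0.708, -0.012, 0.004], 0.58)]
scene pelvis [([0.722, -0.103, 0.071], 0.63)]
scene larynx [([0.745, 0.051, 0.07], 0.62), ([0.71, -0.014, 0.0], 0.38)]
scene tongue [([0.415, -0.251, -0.0], 0.93)]
{'clock': 1.1, 'qpos': array([-1.34978447,  0.38286927,  0.04385269,  1.59789183, -0.01790925,
        1.16120776, -0.04991566]), 'joint_vel': array([-7.99233179e-04, -1.05595579e-03, -3.24788422e-05,  3.24859342e-05,
        4.98285248e-04,  1.61445750e-04, -1.77601083e-03]), 'tau': array([ 2.22271292e-04, -4.33450735e+01,  1.02295775e+00, -2.49921709e+01,
        1.04614883e-02,  1.89272760e-03, -2.44059429e-06]), 'ee_pos': array([0.20369206, 0.61726262, 0.40469211]), 'eef_rot': array([ 3.14157994e+00, -5.04239115e-05,  2.82285147e+00]), 'wrist_force': array([-1.08180939,  0.63340324, -0.53710095]), 'torque': array([ 0.00334084,  0.02440118, -0.06105231]), 'finger_force': 0.0, 'finger_gap': 0.08543967974387331}
```

View pics/top0.png

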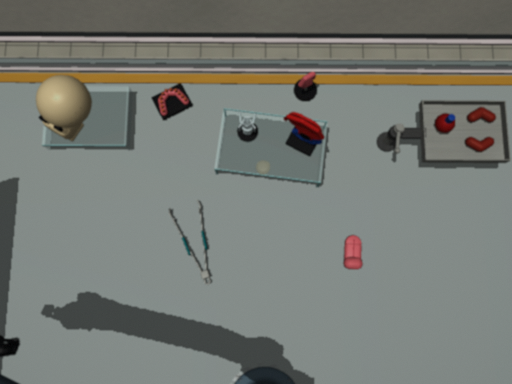

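View pics/scene0.png

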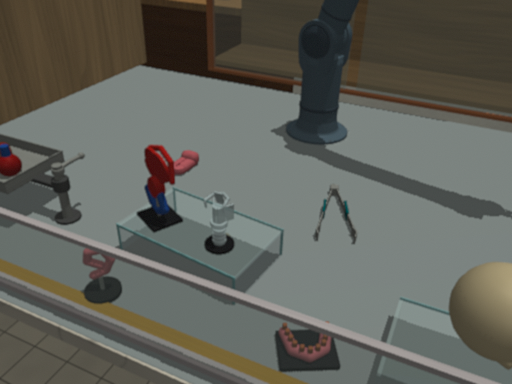

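```bash
cat > h.py <<'E'
from cell import env
import cv2,numpy as np
def w(cam,uv,z):
    c=env.calibration(cam);K=np.array(c["camera_matrix"]);T=np.array(c["pose"])
    D=np.array(c.get("distortion",c.get("dist_coeffs",np.zeros(5))),float)
    p=cv2.undistortPoints(np.array(uv,float).reshape(-1,1,2),K,D).reshape(-1,2)
    d=np.c_[p[:,0],-p[:,1],-np.ones(len(p))]@T[:3,:3].T; o=T[:3,3]
    return o+d*((z-o[2])/d[:,2])[:,None]
E
python3 - <<'E'
from h import *
print(env.calibration("top").keys())
im=cv2.imread("pics/top0.png")
cv2.imwrite("pics/crop0.png",cv2.resize(im[95:295,155:335],None,fx=3,fy=3,interpolation=cv2.INTER_CUBIC)[:600])
# ivory blob
sub=im[155:180,245:280].astype(int); bg=np.median(im[150:180,225:245].reshape(-1,3),0)
d=(sub[:,:,2]-sub[:,:,0])-(bg[2]-bg[0]); m=d>0.5*d.max(); ys,xs=np.nonzero(m)
print("bg",bg,"blob",m.sum(),xs.min()+245,xs.max()+245,ys.min()+155,ys.max()+155)
uv=[xs.mean()+245,ys.mean()+155];print(uv,w("top",[uv],0.012))
E
```

```text
dict_keys(['camera_matrix', 'pose'])
bg [113. 116. 105.] blob 147 256 269 161 173
[np.float64(262.5442176870748), np.float64(166.65986394557822)] [[0.65794465 0.00788256 0.012     ]]
```

View pics/crop0.png

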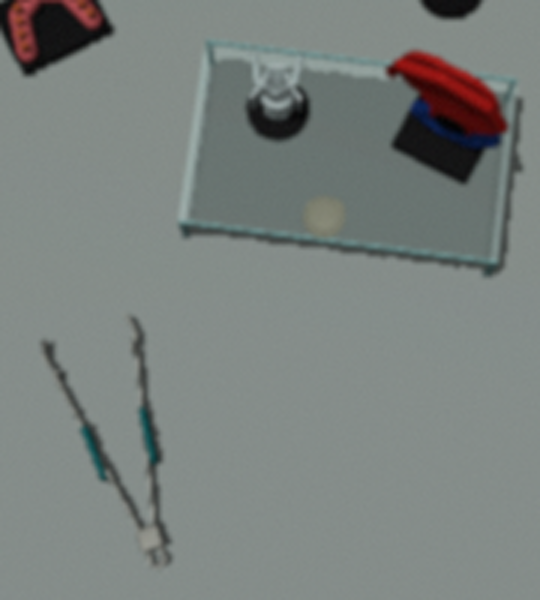

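Run:
```python
from h import *
f=lambda L:[[155+a/3,95+b/3] for a,b in L]
P=w("top",f([(183,225),(498,265),(515,80),(208,43)]),.068)
print(P.round(4)); c=P.mean(0); print("c",c)
yv=P[0]-P[1]; print("y len",np.linalg.norm(yv),"yaw",np.arctan2(-yv[0],yv[1])); xv=P[3]-P[0]; print(np.linalg.norm(xv),np.arctan2(xv[1],xv[0]))
yv=P[3]-P[2];print(np.linalg.norm(yv),np.arctan2(-yv[0],yv[1]));xv=P[2]-P[1]; print(np.linalg.norm(xv),np.arctan2(xv[1],xv[0]))
im=cv2.imread("pics/top0.png").astype(int)
m=((im[:,:,0]-im[:,:,2]>35)&(im[:,:,1]-im[:,:,2]>35)).astype(np.uint8); m[:210]=0;m[270:]=0;m[:,:150]=0;m[:,230:]=0
n,l,st,ce=cv2.connectedComponentsWithStats(m)
print(st[1:],ce[1:]); print(w("top",ce[1:],.02))
print("head",w("top",f([(150,538)]),.02),"tips",w("top",f([(47,345),(135,320)]),.02))
```

```text
[[ 0.6343  0.1387  0.068 ]
 [ 0.5979 -0.154   0.068 ]
 [ 0.7769 -0.1733  0.068 ]
 [ 0.812   0.1182  0.068 ]]
c [ 0.70526772 -0.01760442  0.068     ]
y len 0.29493001611470404 yaw -0.12390928378361343
0.17884563849039875 -0.11453327907453968
0.2936689842673595 -0.11991739523805726
0.18003407857534992 -0.10757717935371745
[[202 231   5  18  35]
 [182 238   8  16  31]] [[203.91428571 239.74285714]
 [185.77419355 245.32258065]]
[[0.44354661 0.17288367 0.02      ]
 [0.42758061 0.22358901 0.02      ]]
head [[0.34715307 0.16762819 0.02      ]] tips [[0.52784527 0.26961018 0.02      ]
 [0.55235322 0.18659234 0.02      ]]
```

>>> {"name": "jog_arm", "arguments": {"commands": [0.52,-0.93,-0.34,0.4,1,0.52,-0.93,-0.34,0.4,1,0.52,-0.93,-0.34,0.4,1,0.52,-0.93,-0.34,0.4,1,0.52,-0.93,-0.34,0.4,1], "force": 25}}

```text
clock: 1.6
ee_pos: [0.2823, 0.4766, 0.3535]
eef_rot: [3.141, 0.0, 3.034]
wrist_force: [1.5, 0.0, -0.4]
finger_gap: 0.0856
finger_force: 0.0
```

>>> {"name": "jog_arm", "arguments": {"commands": [0.52,-0.93,-0.34,0.4,1,0.52,-0.93,-0.34,0.4,1,0.52,-0.93,-0.34,0.4,1,0.52,-0.93,-0.34,0.4,1,0.52,-0.93,-0.34,0.4,1]}}

```text
clock: 2.1
ee_pos: [0.3603, 0.3372, 0.3026]
eef_rot: [3.141, 0.001, -3.04]
wrist_force: [0.4, -0.2, 0.2]
finger_gap: 0.0855
finger_force: 0.0
```

>>> {"name": "jog_arm", "arguments": {"commands": [0.52,-0.93,-0.2,0.4,1,0.52,-0.93,-0.2,0.4,1,0.52,-0.93,-0.2,0.4,1,0.52,-0.93,-0.2,0.4,1,0.52,-0.93,-0.2,0.4,1]}}

```text
clock: 2.6
ee_pos: [0.4384, 0.1977, 0.2728]
eef_rot: [3.141, 0.001, -2.83]
wrist_force: [-0.0, -0.6, 0.2]
finger_gap: 0.0852
finger_force: 0.0
```

Run:
```python
from h import *
im=env.grab_frame("wrist");cv2.imwrite("pics/w1.png",im)
for n in ("tongs","tongs_grip","tongs_tip","jaw_left","jaw_right"):
    print(n,[(np.round(d["at"],4).tolist(),round(d["p"],2)) for d in env.place_of(n,"wrist")[:2]])
im=im.astype(int)
m=((im[:,:,0]-im[:,:,2]>30)&(im[:,:,1]-im[:,:,2]>30)).astype(np.uint8)
n,l,st,ce=cv2.connectedComponentsWithStats(m)
for i in range(1,n):
    if st[i,4]>60:
        ys,xs=np.nonzero(l==i); r=cv2.minAreaRect(np.c_[xs,ys].astype(np.float32)); b=cv2.boxPoints(r)
        print(st[i],w("wrist",[ce[i]],.022).round(4), w("wrist",b,.024).round(4).tolist())
```

```text
tongs []
tongs_grip []
tongs_tip []
jaw_left [([0.3532, 0.1784, 0.0012], 0.61)]
jaw_right [([0.3552, 0.1628, -0.0002], 0.57)]
[217 166   6  66 229] [[0.4457 0.1733 0.022 ]] [[0.4695, 0.1781, 0.024], [0.4198, 0.1654, 0.024], [0.4189, 0.1688, 0.024], [0.4684, 0.1816, 0.024]]
[284 166  11  67 362] [[0.4269 0.2223 0.022 ]] [[0.4055, 0.2104, 0.024], [0.4033, 0.216, 0.024], [0.4514, 0.2363, 0.024], [0.4538, 0.2303, 0.024]]
```

View pics/w1.png

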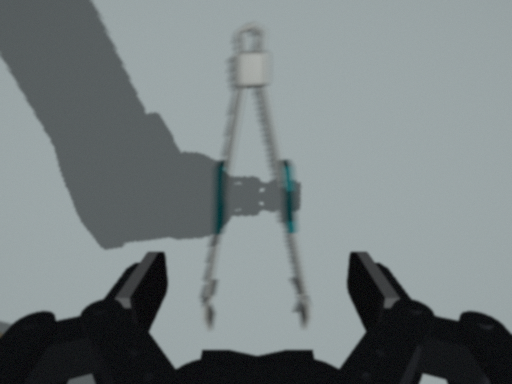

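>>> {"name": "jog_arm", "arguments": {"commands": [-0.07,0,-0.8,0.17,1,0,0,-0.8,0,1,0,0,-0.8,0,1,0,0,-0.8,0,1,0,0,-0.2,0,1]}}

```text
clock: 3.4
ee_pos: [0.4338, 0.1999, 0.1687]
eef_rot: [-3.142, -0.005, -2.811]
wrist_force: [-1.5, -0.6, -0.2]
finger_gap: 0.0854
finger_force: 0.0
```

>>> {"name": "jog_arm", "arguments": {"commands": [0,0,0,0,0.6,0,0,0,0,0.4,0,0,0,0,0.3,0,0,0,0,0.22,0,0,0,0,0.22]}}

```text
clock: 3.9
ee_pos: [0.4366, 0.1996, 0.1728]
eef_rot: [3.14, 0.004, -2.814]
wrist_force: [-1.0, -0.5, 6.1]
finger_gap: 0.0523
finger_force: 6.7
```

>>> {"name": "jog_arm", "arguments": {"commands": [0,0,0.1,0,0.22,0,0,0.1,0,0.22,0,0,0.1,0,0.22,0,0,0.1,0,0.22,0,0,0.0,0,0.22]}}

```text
clock: 4.4
ee_pos: [0.4358, 0.1988, 0.1831]
eef_rot: [3.141, 0.001, -2.814]
wrist_force: [0.5, 0.8, -0.9]
finger_gap: 0.052
finger_force: 4.5
```

Run:
```python
from h import *
im=env.grab_frame("wrist");cv2.imwrite("pics/w2.png",im)
s=env.state();print(s["ee_pos"],s["eef_rot"],s["wrist_force"],s["torque"],s["finger_gap"],s["finger_force"])
```

```text
[0.43569031 0.19879909 0.18291046] [ 3.14151411e+00  4.88072886e-04 -2.81425547e+00] [ 0.876124   -0.61925902 -1.11729478] [-0.02956423 -0.00688223 -0.03182235] 0.052044305909433125 4.537206454697298
```

View pics/w2.png

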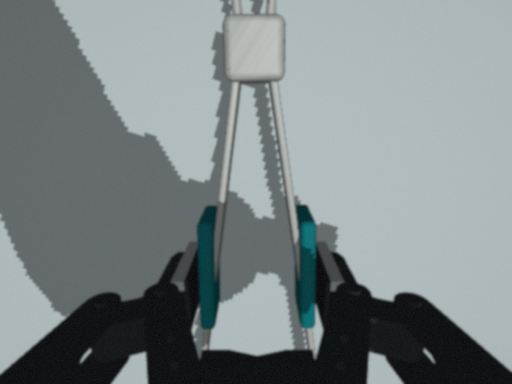

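>>> {"name": "jog_arm", "arguments": {"commands": [0.04,-0.28,0,-0.2,0.22,0.08,-0.56,0,-0.45,0.22,0.08,-0.56,0,-0.45,0.22,0.08,-0.56,0,-0.45,0.22,0.08,-0.56,0,-0.45,0.22]}}

```text
clock: 4.95
ee_pos: [0.4465, 0.1207, 0.1826]
eef_rot: [-3.141, -0.0, -3.03]
wrist_force: [-0.6, 0.6, -2.2]
finger_gap: 0.0523
finger_force: 4.5
```

>>> {"name": "jog_arm", "arguments": {"commands": [0.08,-0.56,0,-0.45,0.22,0.08,-0.56,0,-0.45,0.22,0.08,-0.56,0,-0.45,0.22,0.08,-0.56,0,-0.45,0.22,0.08,-0.56,0,-0.45,0.22]}}

```text
clock: 5.45
ee_pos: [0.4586, 0.0378, 0.1827]
eef_rot: [3.142, 0.0, 3.02]
wrist_force: [0.2, -0.7, -1.2]
finger_gap: 0.0521
finger_force: 4.5
```

>>> {"name": "jog_arm", "arguments": {"commands": [0.04,-0.28,0,0,0.22,0,0,0,0,0.22,0,0,0,0,0.22]}}

```text
clock: 5.75
ee_pos: [0.4596, 0.0311, 0.1826]
eef_rot: [3.141, -0.0, 3.024]
wrist_force: [-1.4, 0.6, -1.3]
finger_gap: 0.0521
finger_force: 4.5
```

Run:
```python
from h import *
s=env.state();print(s["ee_pos"],s["eef_rot"],s["wrist_force"],s["finger_gap"],s["finger_force"])
for c in ("top","scene"):
    im=env.grab_frame(c);cv2.imwrite(f"pics/{c}2.png",im)
    for n in ("tongs_tip","kneecap","riser"):
        print(c,n,[(np.round(d["at"],4).tolist(),round(d["p"],2)) for d in env.place_of(n,c)[:2]])
    if c=="top": cv2.imwrite("pics/crop2.png",cv2.resize(im[100:250,190:340],None,fx=4,fy=4,interpolation=cv2.INTER_CUBIC))
```

```text
[0.45962658 0.03108669 0.18262836] [ 3.14112058e+00 -2.61713541e-04  3.02418467e+00] [-1.35994582  0.64808374 -1.30608371] 0.052053328689477305 4.536106706873397
top tongs_tip [([0.5587, 0.0198, 0.0209], 0.55)]
top kneecap []
top riser [([0.7068, -0.0153, 0.0008], 0.57)]
scene tongs_tip [([0.5561, 0.02, 0.0239], 0.66), ([0.7116, -0.0146, 0.0031], 0.31)]
scene kneecap []
scene riser [([0.7101, -0.0174, 0.0003], 0.72)]
```

View pics/crop2.png

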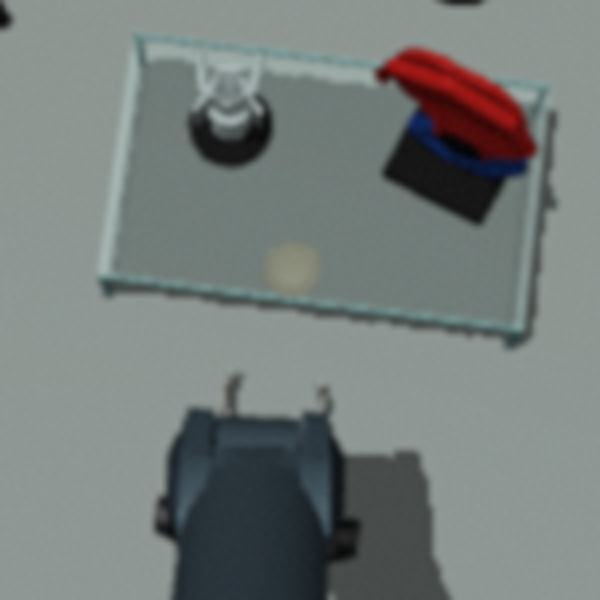

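Run:
```python
from h import *
f=lambda L:[[190+a/4,100+b/4] for a,b in L]
t=w("top",f([(237,376),(325,388)]),.034); k=w("top",f([(293,268)]),.013)[0]; m=t.mean(0)
print("tips",t,m,"k",k, "mouth",np.linalg.norm(t[0]-t[1]))
a=-.118; X=np.array([np.cos(a),np.sin(a),0]);Y=np.array([-np.sin(a),np.cos(a),0])
p=np.array([.4596,.0311,0])
for n,q in (("tipend",m),("k",k),("net",np.array([.5575,.0199,.02]))): print(n,(q-p)@X,(q-p)@Y)
```

```text
tips [[ 0.57283645  0.04574271  0.034     ]
 [ 0.56451489 -0.01672068  0.034     ]] [0.56867567 0.01451101 0.034     ] k [0.65670124 0.00584015 0.013     ] mouth 0.06301527116015891
tipend 0.1102701251993923 -0.0036325463229599005
k 0.19870436317886134 -0.0018801837761665777
net 0.09853774583425429 0.00040329381832439695
```

>>> {"name": "jog_arm", "arguments": {"commands": [0,0,-0.13,0,0.22,0,0,-0.12,0,0.22,0.2,-0.024,0,0,0.22,0.4,-0.048,0,0,0.22,0.4,-0.048,0,0,0.22]}}

```text
clock: 6.65
ee_pos: [0.491, 0.027, 0.1753]
eef_rot: [3.142, 0.001, 3.024]
wrist_force: [0.5, 0.1, -0.8]
finger_gap: 0.0521
finger_force: 4.5
```

>>> {"name": "jog_arm", "arguments": {"commands": [0.4,-0.048,0,0,0.22,0.4,-0.048,0,0,0.22,0.4,-0.048,0,0,0.22,0.2,-0.024,0,0,0.22,0,0,0,0,0.22]}}

```text
clock: 7.15
ee_pos: [0.5329, 0.0219, 0.1753]
eef_rot: [-3.142, 0.001, 3.024]
wrist_force: [-0.1, -0.8, -1.4]
finger_gap: 0.0519
finger_force: 4.5
```

Run:
```python
from h import *
s=env.state();print(s["ee_pos"],s["eef_rot"],s["wrist_force"],s["finger_gap"],s["finger_force"])
for c in ("top","scene"):
    im=env.grab_frame(c);cv2.imwrite(f"pics/{c}3.png",im)
    for n in ("tongs_tip","kneecap","riser"):
        print(c,n,[(np.round(d["at"],4).tolist(),round(d["p"],2)) for d in env.place_of(n,c)[:2]])
    if c=="top": cv2.imwrite("pics/crop3.png",cv2.resize(im[100:220,200:330],None,fx=5,fy=5,interpolation=cv2.INTER_CUBIC)[:600])
```

```text
[0.53286192 0.02193022 0.17534536] [-3.14157260e+00  1.31320858e-03  3.02360628e+00] [-0.06336002 -0.76049686 -1.38134792] 0.05190156832033382 4.53568067154265
top tongs_tip []
top kneecap []
top riser [([0.7046, -0.0118, 0.005], 0.7), ([0.7477, 0.0549, 0.0686], 0.61)]
scene tongs_tip []
scene kneecap []
scene riser [([0.7088, -0.0137, 0.0018], 0.96)]
```

View pics/crop3.png

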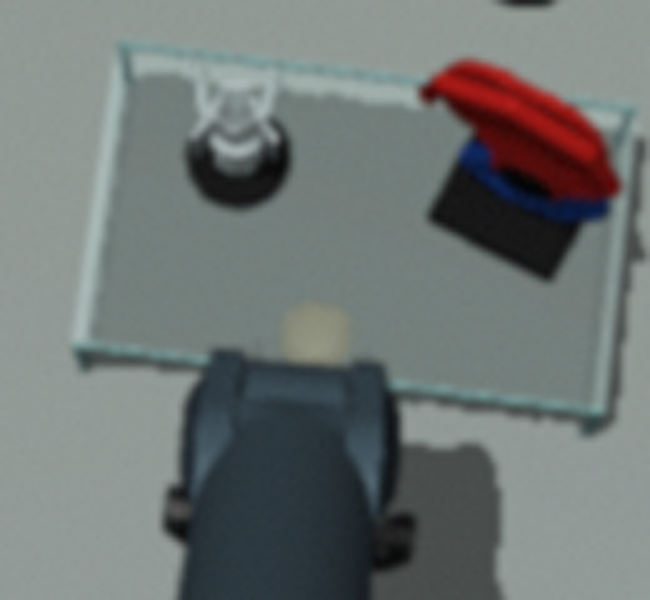

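>>> {"name": "jog_arm", "arguments": {"commands": [0.3,-0.036,0,0,0.22,0.3,-0.036,0,0,0.22,0.3,-0.034,0,0,0.22,0,0,0,0,0.22]}}

```text
clock: 7.95
ee_pos: [0.5608, 0.0187, 0.1757]
eef_rot: [3.141, 0.003, 3.023]
wrist_force: [-0.8, 0.4, -1.4]
finger_gap: 0.0517
finger_force: 4.5
```

>>> {"name": "jog_arm", "arguments": {"commands": [0,0,0,0,0.1,0,0,0,0,0.0,0,0,0.0,0,-0.1,0,0,0,0,-0.15,0,0,0,0,-0.15], "force": 30}}

```text
clock: 8.45
ee_pos: [0.5583, 0.019, 0.1751]
eef_rot: [-3.142, -0.001, 3.024]
wrist_force: [-0.1, 0.4, -0.3]
finger_gap: 0.0401
finger_force: 30.3
```

>>> {"name": "jog_arm", "arguments": {"commands": [0,0,0,0,-0.3,0,0,0,0,-0.3,0,0,0.15,0,-0.3,-0.1,0.012,0.1,0,-0.3,-0.2,0.024,0,0,-0.3]}}

```text
clock: 8.95
ee_pos: [0.5502, 0.02, 0.1835]
eef_rot: [3.141, 0.002, 3.024]
wrist_force: [0.1, 1.0, -0.1]
finger_gap: 0.04
finger_force: 30.4
```

>>> {"name": "jog_arm", "arguments": {"commands": [-0.4,0.048,0,0,-0.3,-0.4,0.048,0,0,-0.3,-0.4,0.048,0,0,-0.3,-0.4,0.048,0,0,-0.3,-0.4,0.048,0,0,-0.3]}}

```text
clock: 9.45
ee_pos: [0.4882, 0.0274, 0.1826]
eef_rot: [3.142, -0.0, 3.024]
wrist_force: [-0.0, 0.1, -1.0]
finger_gap: 0.0394
finger_force: 30.4
```

>>> {"name": "jog_arm", "arguments": {"commands": [-0.4,0.048,0,0,-0.3,-0.4,0.048,0,0,-0.3,-0.4,0.048,0,0,-0.3,-0.4,0.048,0,0,-0.3,-0.4,0.048,0,0,-0.3]}}

```text
clock: 9.95
ee_pos: [0.4287, 0.0345, 0.1827]
eef_rot: [3.142, 0.0, 3.024]
wrist_force: [-0.1, -0.1, -1.2]
finger_gap: 0.0398
finger_force: 30.4
```

Run:
```python
from h import *
im=env.grab_frame("top")
for n in ("tongs_tip","kneecap"):
    print(n,[(np.round(d["at"],4).tolist(),round(d["p"],2)) for d in env.place_of(n,"top")[:2]])
cv2.imwrite("pics/crop4.png",cv2.resize(im[100:250,190:340],None,fx=4,fy=4,interpolation=cv2.INTER_CUBIC))
```

```text
tongs_tip [([0.5254, 0.0234, 0.0191], 0.49)]
kneecap [([0.5268, 0.0283, 0.0108], 0.49)]
```

View pics/crop4.png

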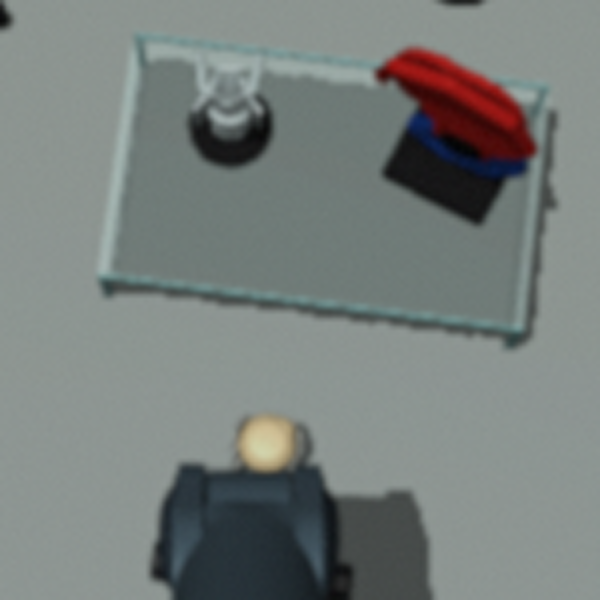

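>>> {"name": "jog_arm", "arguments": {"commands": [0,0,0.2,0,-0.3,0,0,0.4,0,-0.3,0,0,0.5,0,-0.3,0,0,0.5,0,-0.3,0,0,0.5,0,-0.3]}}

```text
clock: 10.6
ee_pos: [0.4304, 0.0342, 0.2474]
eef_rot: [3.141, 0.002, 3.023]
wrist_force: [0.7, 1.1, -1.0]
finger_gap: 0.0396
finger_force: 30.5
```

>>> {"name": "jog_arm", "arguments": {"commands": [0,0,0.5,0,-0.3,0,0,0.5,0,-0.3,0,0,0.5,0,-0.3,0,0,0.4,0,-0.3,0,0,0.2,0,-0.3]}}

```text
clock: 11.1
ee_pos: [0.4304, 0.0343, 0.3106]
eef_rot: [3.14, 0.003, 3.023]
wrist_force: [0.3, 0.6, -1.0]
finger_gap: 0.0395
finger_force: 30.5
```

>>> {"name": "jog_arm", "arguments": {"commands": [0,0,0,0,-0.3,0,0,0,0,-0.3,0,0,0,0,-0.3,0,0,0,0,-0.3,0,0,0,0,-0.3]}}

```text
clock: 11.6
ee_pos: [0.4294, 0.0344, 0.3081]
eef_rot: [-3.141, -0.001, 3.024]
wrist_force: [0.3, 0.2, -1.9]
finger_gap: 0.0396
finger_force: 30.5
```

Run:
```python
from h import *
s=env.state();print(s["ee_pos"],s["wrist_force"],s["finger_gap"],s["finger_force"])
for c in ("top","scene"):
    im=env.grab_frame(c)
    for n in ("tongs_tip","kneecap","pelvis","larynx","tongue"):
        print(c,n,[(np.round(d["at"],4).tolist(),round(d["p"],2)) for d in env.place_of(n,c)[:1]])
cv2.imwrite("pics/crop5.png",cv2.resize(im[80:280,100:370],None,fx=2.9,fy=2.9,interpolation=cv2.INTER_CUBIC))
```

```text
[0.42938524 0.03438379 0.30814887] [ 0.25059327  0.22370748 -1.88464263] 0.03964502860130867 30.467905442928895
top tongs_tip [([0.5264, 0.0259, 0.1448], 0.52)]
top kneecap [([0.5278, 0.028, 0.134], 0.54)]
top pelvis [([0.7215, -0.1077, 0.0713], 0.59)]
top larynx [([0.7484, 0.0536, 0.0691], 0.62)]
top tongue [([0.4106, -0.2453, 0.0], 0.98)]
scene tongs_tip [([0.5257, 0.0239, 0.1484], 0.61)]
scene kneecap [([0.5297, 0.0254, 0.1318], 0.71)]
scene pelvis [([0.725, -0.1017, 0.0697], 0.57)]
scene larynx [([0.7459, 0.0485, 0.0705], 0.69)]
scene tongue [([0.4119, -0.252, -0.0004], 0.89)]
```

View pics/crop5.png

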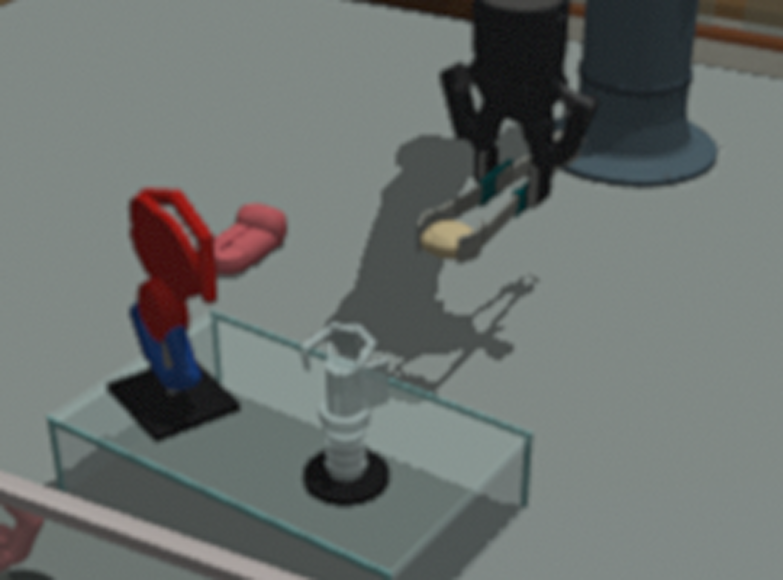

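The scene crop shows the kneecap at (447,238), held between both tips, lifted about 13 cm and in front of the riser. The pelvis, larynx and tongue have not moved. I'm handing the job in.

```bash
python3 -c "
from cell import env
print(env.job_done())"
```

```text
the job is handed in; nothing more can be done
None
```

I handed the job in with the kneecap drawn out from under the riser and held still in the tongs, about 13 cm above the shelf and roughly 9 cm in front of the riser's edge; the models had not moved measurably, but the hand-in gave no verdict.

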